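# Start the carving-hammer air line and set its throttle two turns open

## Task

Bring up the air line for the carving hammer: on the button station press the yellow key, then the green, then the blue, one at a time and each fully down, leaving the red stop button alone. Then crank the throttle wheel clockwise (seen from above) to its closed stop, back it off exactly two full turns without opening it further on the way, and finish with the crank handle still gripped between the fingers and the wheel still: the lock nut is slack and the wheel creeps shut if it is let go. Leave the carvings and tools lying about the bench where they are.

Things in the scene. Friction and masses are not known exactly. Their poses are not given: they have to be found in the camera images.
- panel: push-button station of the compressor: white box with a grey top plate 68 mm high, 140 mm deep (its x), 210 mm wide (its y), fixed, turned up to 20 degrees either way; origin under its centre. On top, along the edge nearest the robot, a row of yellow, green and blue keys 55 mm apart; behind them a red mushroom stop button on a yellow square and three small idle lamps
- key_yellow_top (a point): centre of the top of the yellow round key (reset), 26 mm across; when up its top is 22 mm above the plate (90 mm above the bench); frame as the panel's, moves down with the key
- key_green_top (a point): the same for the green key (start), the middle one of the row
- key_blue_top (a point): the same for the blue key (line air)
- key_yellow (a joint): travel of the yellow key, m: 0 up, 0.006 fully down; a spring key, 1.5 N to start it moving, 5 N to bottom it; comes up by itself when let go
- key_green (a joint): the same for the green key
- key_blue (a joint): the same for the blue key
- stop_red (a joint): travel of the red mushroom stop button, m: 0 up, 0.005 pressed. The button is 38 mm across, its top 102 mm above the bench, 66 mm behind the row of keys (panel's +x) and 10 mm to the right of the blue key (panel's -y)
- valve_stand: brass throttle valve in a steel pipe (248 mm long, 50 mm up, along its y) with a gauge, on a grey base plate 120 x 200 mm, fixed, turned up to 20 degrees either way; origin under its centre and under the wheel axis. On top lies a level pale aluminium handwheel 115 mm across, axis vertical, with an upright black crank handle on its rim
- wheel_axis (a point): point on the vertical wheel axis at the wheel's top, 140 mm above the bench; turns with the wheel
- grip_mid (a point): point on the axis of the black crank handle, 30 mm above its foot and 170 mm above the bench, 50 mm out from the wheel axis; goes round with the wheel
- crank_grip: the black upright crank handle, a round grip 22 mm across and 55 mm tall (140 to 196 mm above the bench) that spins freely on its pin, so a gripper may keep its own heading while it cranks; origin at the foot of the grip on its axis
- wheel (a joint): valve opening, rad: 0 = closed on its hard stop (handle on the stand's -x side), grows counterclockwise seen from above, 6.283 a turn; open stop at three turns. The wheel does not rise. Turning takes 3 to 10 N at the handle. Lock nut slack: above about 1.6 turns line pressure creeps the wheel (0.2 to 0.5 rad/s) towards closed unless held; below that it stays where left
- air_hammer: the air carving hammer for this line: steel cylinder 31 mm thick, 200 mm long with its chisel, lying loose on the bench along its x; origin on the bench under it
- gouge: a carving gouge with a wooden handle, 246 mm long, 30 mm thick, lying along its x; origin on the bench under its middle
- mallet: a dark wooden carver's mallet standing on its head, 84 mm across, 220 mm tall; origin under its centre
- figure: a turned pale wooden figure, 60 mm across its foot, 166 mm tall, standing; origin under its centre
- blank: a pale wooden carving block 90 x 130 x 50 mm; origin under its centre
- wax_tin: a round green wax tin 72 mm across, 35 mm tall; origin under its centre
- spoon: a wooden spoon 190 mm long, lying along its x; origin on the bench under its middle

How it is judged:
On the way, in this order (a step that is already met when the one before it is completed fails the run):
1. the yellow key is pressed down, alone (value of joint key_yellow above 0.0042 m and value of joint each of key_green, key_blue below 0.0015 m), for 0.1 s.
2. then the green key is pressed down, alone (value of joint key_green above 0.0042 m and value of joint each of key_yellow, key_blue below 0.0015 m), for 0.1 s.
3. then the blue key is pressed down, alone (value of joint key_blue above 0.0042 m and value of joint each of key_yellow, key_green below 0.0015 m), for 0.1 s.
4. then, with the keys released, the wheel is turned clockwise to its closed stop (value of joint wheel below 0.08 rad and value of joint each of key_yellow, key_green, key_blue below 0.0015 m), for 0.2 s.
At the end, for the whole second after the job is handed in: The wheel stands two full turns open from its closed stop (12.57 rad, within 0.26 rad or 15 degrees) and still (under 0.05 rad/s), the crank handle is gripped by the fingers (over 5 N, tool point within 20 mm sideways and 40 mm in all of the handle's middle), and all keys and the stop button are up (value of joint wheel between 12.306 and 12.826 rad and velocity of joint wheel between -0.05 and 0.05 rad/s and contact force between the fingers and crank_grip above 5 N and horizontal distance between the grasp point and grip_mid below 0.02 m and distance between the grasp point and grip_mid below 0.04 m and value of joint each of key_yellow, key_green, key_blue, stop_red below 0.0015 m); the arm keeps its last pose, push and grip.
It fails at once if two keys are pressed at the same time (value of joint each of key_yellow, key_green above 0.002 m or value of joint each of key_green, key_blue above 0.002 m or value of joint each of key_yellow, key_blue above 0.002 m).
It fails at once if the red stop button is pressed (value of joint stop_red above 0.002 m).
It fails at once if the wheel is opened well past two turns (more than two and a quarter) (value of joint wheel above 14.14 rad).
It fails at once if a carving or tool on the bench is moved more than 25 mm or tipped (distance of any of air_hammer, gouge, mallet, figure, blank, wax_tin, spoon from where it was at the start of the episode above 0.025 m or angle between any of mallet, figure's own z axis and vertical above 0.35 rad).
It also fails if it takes over 69 s, if anything falls off the work surface, if the arm or the gripper's body presses on something with over 40 N, if the wrist force passes 120 N, or if a joint passes its speed limit or range.

## Robot

A 7-joint arm with a two-finger parallel gripper is mounted at the origin on the work surface. World frame = base frame: x ahead of the robot, y to its left, z up, the work surface at z = 0. Lengths are in m, angles in rad, forces in N, time in s.
With the tool pointing down it reaches from about 0.4 to 0.875 m from the base axis. Payload 4.4 kg.
Tool frame: the origin (TCP) lies between the finger pads, 19 mm behind the fingertips; this is the grasp point; z points along the fingers, y is the line along which they close (so a half turn about z gives the same grasp; the last joint's range is limited). The gripper opens to 85 mm and grips with 20 to 120 N. Pads are 22 mm wide; open, the fingers measure 114 mm over their backs; the gripper's body (76 mm by 85 mm) begins 54 mm behind the grasp point. The pads swing forward as they close: fully open they stand 13 mm farther back than shut.
Start: joints at [1.081, 0.628, 0.038, 1.517, -0.027, 0.996, -0.02], TCP at [0.267, -0.592, 0.25] pointing down, gripper open.
Joint ranges: [-3.06, 3.06], [-0.37, 2.12], [-1.25, 1.32], [0.18, 2.47], [-1.1, 4.24], [0.23, 1.98], [-2.94, 2.94]. Speed limits (rad/s): [2.57, 2.57, 3.14, 3.14, 3.14, 3.14, 3.14].

## Interface

Orientations are given as a 3x3 rotation matrix whose columns are the frame's x, y, z axes.
In Python, from plant import manip, eyes gives the robot as it stands (manip), with the cameras (eyes).
- The arm moves only by the tool send_path, called after "Call:" by a JSON object that holds its "name" and its "arguments". Schema: {"type":"object","properties":{"motion":{"type":"array","items":{"type":"array","items":{"type":"number"},"minItems":7,"maxItems":7},"minItems":1,"maxItems":10},"only":{"type":"string"},"quiet":{"type":"boolean"},"lines":{"type":"string"}},"required":["motion"],"additionalProperties":false}. motion is a list of rows, 1 to 10 of them, each of 7 numbers: a rotation vector rx, ry, rz in fractions of the full range, 1 being pi/2 rad, then dx, dy, dz in fractions of the full range, 1 being 0.4 m, then the opening from 0.0 (shut) to 1.0 (fully open); each row is the pose to reach, as a shift and turn from the pose commanded when the call began, along the tool's axes at that moment; what a row does not reach only later rows make up. A row lasts 1/10 s, in which the tool goes at most 0.05 m and 0.15 rad, less where a joint would pass 70% of its speed; a pose out of reach is approached as far as the arm can. The fingers move at their own pace and stop on an object; the grip force is fixed at half the most. Time passes only in rows, so rows that do not move let the fingers close. The tool returns the time, the measured TCP pose, the force, the opening and the grip force at its end. only (a regular expression) keeps the lines of the reply that match it, lines (a string "A,B") keeps lines A to B, and quiet returns only ok. Shift and turn numbers lie between -1 and 1, and a call with a number outside is refused. Input that does not fit is refused with a message, and nothing moves.
- manip.read_state(): the state, without advancing time (a new reading comes with each control period).
- eyes.capture(name): name is "side" or "top" or "wrist"; returns the picture (420x560x3 uint8, red, green, blue); there is no depth.
- eyes.get_calibration(name): a dict with "fx", "fy", "cx", "cy" (pixels), "T" (4x4, takes a point from camera to world coordinates); the wrist camera has in their place "hand_eye" (4x4, takes a point from camera to tool coordinates, whose origin is the TCP and whose axes are the flange's). Camera axes: x right, y up, looking along -z (the intrinsics and any distortion apply to the point x, -y, -z); pixel columns grow to the right and rows downward; lengths in m; the calibration is good to about 2 mm. A picture is of the moment at which its call begins: read the wrist's pose just before it. get_calibration takes no time and is no camera call.
- manip.close_job(): hands the job in; it is judged then, once.
The state is a dict: "t": time; "joint_pos": joint angles; "qvel": joint speeds; "tau": joint torques, N m; "position": TCP position; "tool_rot": TCP orientation; "wrist_force": force on the tool from outside, world axes, zero at the start; "ft_torque": the same for the moment, N m; "gripper_width": opening from 0.0 (shut) to 1.0 (fully open); "grip_force": force on a finger pad.
Only numpy, scipy, OpenCV 4.12 (cv2) and the standard library are available. Lean on these libraries where they do the work, as an engineer would, in place of code of your own. Each camera call takes 0.05 s, during which the arm holds its last target. There are 200 camera calls.

## Working session

There is one attempt and no reset: what is moved stays moved. The work goes in short steps, Python scripts to look and compute and a tool call to move; the robot and the scene stay as the last step left them, time stands still between calls to the robot, and variables do not carry over. Pictures are saved under pics/ and viewed, at most 10 in all, crops included, and the job is handed in when it is done.

```bash
ls; mkdir -p pics; python3 - <<'E'
from plant import manip, eyes
import cv2,numpy as np
for n in("side","top"):
    im=eyes.capture(n);cv2.imwrite(f"pics/{n}.png",im[:,:,::-1])
    c=eyes.get_calibration(n);print(n,c)
s=manip.read_state();print(s["t"],s["position"],s["tool_rot"],s["wrist_force"],s["gripper_width"])
print(eyes.get_calibration("wrist"))
E
```

```text
pics
plant.py
side {'fx': 462.1038851713013, 'fy': 462.1038851713013, 'cx': 288.28889833267465, 'cy': 206.32975058215763, 'T': array([[-0.98907652,  0.12331711, -0.08074975,  0.47240458],
       [-0.14664374, -0.76766913,  0.6238427 ,  0.76130829],
       [ 0.01494138,  0.62886962,  0.7773672 ,  1.08427231],
       [ 0.        ,  0.        ,  0.        ,  1.        ]])}
top {'fx': 491.1901465906916, 'fy': 491.1901465906916, 'cx': 277.8630759292383, 'cy': 211.67436792865544, 'T': array([[-0.00954761,  0.9868015 , -0.16165285,  0.36290494],
       [-0.99972859, -0.01285541, -0.01942881, -0.02400263],
       [-0.0212505 ,  0.16142348,  0.98665641,  1.56860658],
       [ 0.        ,  0.        ,  0.        ,  1.        ]])}
0.1 [ 0.2671433  -0.59199246  0.24915937] [[ 9.11515967e-01  4.11264084e-01 -7.03488626e-04]
 [ 4.11264685e-01 -9.11514589e-01  1.58537295e-03]
 [ 1.07668059e-05 -1.73441278e-03 -9.99998496e-01]] [ 0.32043589  0.25678171 -0.23608304] 0.9971831405436435
{'fx': 302.58663154152384, 'fy': 302.58663154152384, 'cx': 276.17777239863676, 'cy': 209.38727522928764, 'hand_eye': array([[-8.17491508e-04,  9.52578016e-01,  3.04293370e-01,
         7.79588184e-02],
       [ 9.99999478e-01,  9.65313821e-04, -3.35352832e-04,
         4.16931678e-04],
       [-6.13188331e-04,  3.04292937e-01, -9.52578308e-01,
        -1.22538189e-01],
       [ 0.00000000e+00,  0.00000000e+00,  0.00000000e+00,
         1.00000000e+00]])}
```

View pics/top.png

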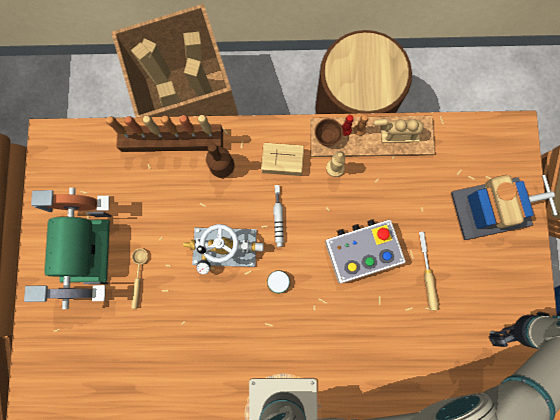

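View pics/side.png

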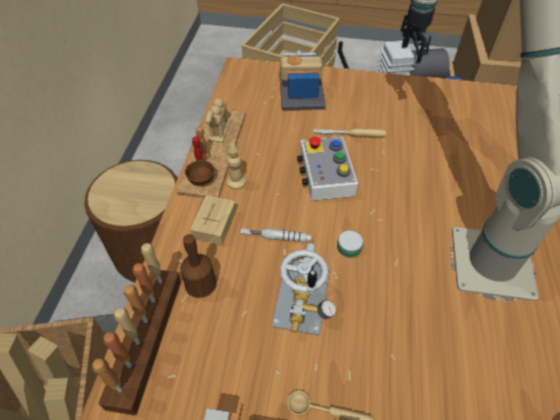

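The top view shows the keys: yellow (352,267), green (370,262), blue (387,256), with red at (383,234). The wheel is near (218,243). In the side view the keys are yellow (344,170), green (340,157), blue (336,145), and the black handle is near (312,278).

```bash
cat > h.py <<'E'
import cv2,numpy as np
from plant import manip, eyes
def ray(n,u,v,T=None):
    c=eyes.get_calibration(n)
    if T is None:T=c["T"]
    d=np.array([(u-c["cx"])/c["fx"],-(v-c["cy"])/c["fy"],-1.]);d=T[:3,:3]@d
    return T[:3,3],d/np.linalg.norm(d)
def onz(r,z): return r[0]+r[1]*(z-r[0][2])/r[1][2]
def tri(*rs):
    A=[np.eye(3)-np.outer(d,d) for _,d in rs]
    p=np.linalg.solve(sum(A),sum(a@r[0] for a,r in zip(A,rs)))
    return p,max(np.linalg.norm(a@(p-r[0])) for a,r in zip(A,rs))
def blob(im,lo,hi,roi,kmin=8):
    x0,y0,x1,y1=roi
    m=cv2.inRange(cv2.cvtColor(im,cv2.COLOR_BGR2HSV)[y0:y1,x0:x1],lo,hi)
    n,l,s,c=cv2.connectedComponentsWithStats(m)
    return sorted([(int(s[i,4]),(c[i]+[x0,y0]).round(1),s[i,:4]+[x0,y0,0,0]) for i in range(1,n) if s[i,4]>=kmin],key=lambda a:-a[0])
E
python3 - <<'E'
from h import *
t=cv2.imread("pics/top.png");s=cv2.imread("pics/side.png")
R={"top":(335,215,410,285),"side":(295,130,360,190)}
C={"yellow":((20,120,90),(35,255,255)),"green":((40,90,50),(85,255,255)),"blue":((100,130,60),(130,255,255)),"red":((0,170,80),(8,255,255))}
for k,(lo,hi) in C.items():
    for n,im in(("top",t),("side",s)): print(k,n,[(a,c.tolist(),b.tolist()) for a,c,b in blob(im,lo,hi,R[n])[:3]])
for n,im,r in(("top",t,(190,220,250,280)),("side",s,(275,240,335,300))):
    print("black",n,[(a,c.tolist(),b.tolist()) for a,c,b in blob(im,(0,0,0),(180,255,45),r)[:5]])
    cr=cv2.resize(im[r[1]-10:r[3]+15,r[0]-10:r[2]+20],None,fx=6,fy=6,interpolation=cv2.INTER_CUBIC)
    cv2.imwrite(f"pics/c_{n}.png",cr[:600])
a=cv2.imread("pics/c_top.png");b=cv2.imread("pics/c_side.png")
cv2.imwrite("pics/c.png",cv2.resize(np.hstack([a,b]),(800,400)));print(a.shape)
E
```

```text
yellow top [(136, [379.7, 235.1], [372, 225, 20, 20]), (60, [352.0, 266.5], [348, 263, 9, 8])]
yellow side [(108, [313.6, 148.0], [306, 142, 17, 11]), (52, [343.4, 168.2], [340, 165, 8, 8]), (12, [350.2, 131.9], [349, 130, 3, 5])]
green top [(64, [369.2, 261.1], [365, 257, 9, 9])]
green side [(51, [339.5, 155.3], [336, 152, 8, 8])]
blue top [(63, [386.7, 255.5], [383, 252, 9, 8]), (11, [354.4, 242.1], [353, 241, 4, 3])]
blue side [(45, [335.6, 143.0], [332, 140, 8, 7])]
red top [(85, [383.3, 233.3], [378, 228, 11, 12])]
red side [(85, [314.5, 140.7], [310, 136, 10, 11])]
black top [(30, [202.1, 249.8], [198, 246, 8, 7]), (16, [206.9, 262.6], [203, 261, 7, 6])]
black side [(79, [311.3, 280.0], [308, 274, 8, 13])]
(510, 540, 3)
```

View pics/c.png

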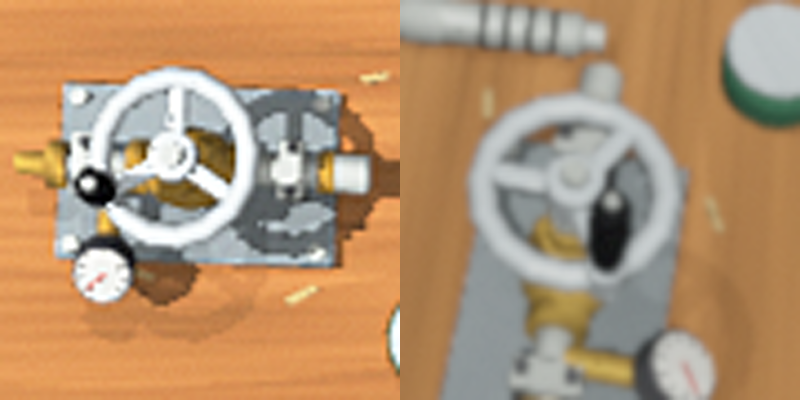

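The black handle is at top (202,250), with its pin end at about (200.7,248.3). In the side view its top is at (312,272.5). The hub is at top (218.7,242.9) and side (304.8,268.3).

```bash
python3 - <<'E'
from h import *
np.set_printoptions(precision=4,suppress=True)
P={"Y":((352,266.5),(343.4,168.2)),"G":((369.2,261.1),(339.5,155.3)),"B":((386.7,255.5),(335.6,143)),"R":((383.3,233.3),(314.5,140.7)),
"hub":((218.7,242.9),(304.8,268.3)),"pin":((200.7,248.3),(312.3,272.5))}
K={}
for k,(a,b) in P.items():
    ra,rb=ray("top",*a),ray("side",*b);p,e=tri(ra,rb)
    z=dict(hub=.145,pin=.196,R=.1).get(k,.09);K[k]=p;print(k,p,"err %.4f"%e,onz(ra,z)[:2],onz(rb,z)[:2])
d=K["Y"]-K["B"];print("row",np.linalg.norm(d)/2,"yaw",np.arctan2(-d[0],d[1]))
d=K["pin"]-K["hub"];print("pin r",np.linalg.norm(d[:2]),"ang",np.arctan2(d[1],d[0]))
# stand yaw: grey plate in top via pipe ends: crop (20,160) brass, (368,172) cap
f=lambda x,y:onz(ray("top",x*1.35/6+180,y*1.275/6+210),.05)
a,b=f(15,160),f(368,172);d=a-b;print("pipe",np.linalg.norm(d),"yaw",np.arctan2(-d[0],d[1]),(a+b)/2)
f=lambda x,y:onz(ray("top",x*1.35/6+180,y*1.275/6+210),.01)
c=[f(65,84),f(342,90),f(332,265),f(55,255)]
for i in range(4): print(c[i]-c[i-1], np.linalg.norm(c[i]-c[i-1]))
print(sum(c)/4)
E
```

```text
Y [ 0.4359 -0.2158  0.0809] err 0.0009 [ 0.4364 -0.2148] [ 0.4353 -0.2068]
G [ 0.4516 -0.2679  0.0817] err 0.0008 [ 0.4519 -0.2666] [ 0.4509 -0.2592]
B [ 0.4679 -0.3211  0.0811] err 0.0007 [ 0.468  -0.3194] [ 0.4672 -0.3114]
R [ 0.5343 -0.3124  0.0889] err 0.0008 [ 0.5338 -0.3103] [ 0.5328 -0.3003]
hub [0.5059 0.1793 0.1321] err 0.0016 [0.5062 0.1774] [0.5039 0.1875]
pin [0.4858 0.2221 0.1886] err 0.0013 [0.4864 0.2207] [0.4844 0.2268]
row 0.05502178218765008 yaw 0.2953143275179703
pin r 0.047276432470995555 ang 2.010123807328564
pipe 0.2476409499101266 yaw -0.043607690455419346 [0.5082 0.1773 0.05  ]
[ 0.1161 -0.0051  0.    ] 0.11624212690271186
[-0.0066 -0.2003  0.    ] 0.20040223288688785
[-0.1184  0.0074  0.    ] 0.11860143371400386
[0.0088 0.1979 0.    ] 0.19813656317198441
[0.5072 0.1774 0.01  ]
```

The measurements agree with the given sizes: key pitch is 55.0 mm (panel yaw +0.295), pipe length is 248 mm (stand yaw about -0.044), and red is where it should be. The side-view heights are about 9 mm low. I'll move over the keys with the fingers shut and the tool squared to the world, then check with the wrist camera.

The rows are not in the units I measure in: shifts go in shares of 0.4 m and turns go in shares of pi/2 rad. I convert before sending: 0.302 m / 0.4 = 0.755, -0.22 m / 0.4 = -0.55, 0.424 rad / 1.5708 = 0.2699.

Call:
{"name": "send_path", "arguments": {"motion": [[0, 0, 0.2699, 0.755, -0.55, 0, 0], [0, 0, 0.2699, 0.755, -0.55, 0, 0], [0, 0, 0.2699, 0.755, -0.55, 0, 0], [0, 0, 0.2699, 0.755, -0.55, 0, 0], [0, 0, 0.2699, 0.755, -0.55, 0, 0], [0, 0, 0.2699, 0.755, -0.55, 0, 0], [0, 0, 0.2699, 0.755, -0.55, 0, 0], [0, 0, 0.2699, 0.755, -0.55, 0, 0], [0, 0, 0.2699, 0.755, -0.55, 0, 0], [0, 0, 0.2699, 0.755, -0.55, 0, 0]]}}

```text
t: 1.1
position: [0.452, -0.2677, 0.2498]
tool_rot: [[1.0, 0.001, -0.001], [0.001, -1.0, -0.0], [-0.001, 0.0, -1.0]]
wrist_force: [0.5, -0.5, 0.5]
gripper_width: 0.001
grip_force: 0.0
```

```bash
python3 - <<'E'
from h import *
s=manip.read_state();im=eyes.capture("wrist")[:,:,::-1];cv2.imwrite("pics/w1.png",im)
np.savez("w1.npz",p=s["position"],R=s["tool_rot"]);print(s["joint_pos"],s["tool_rot"])
E
```

```text
[ 0.37849615  0.45398779  0.14738908  1.86659964 -0.0867253   0.8276547
 -0.99994254] [[ 9.99999304e-01  9.24202174e-04 -7.33479241e-04]
 [ 9.23978044e-04 -9.99999526e-01 -3.05850555e-04]
 [-7.33761561e-04  3.05172623e-04 -9.99999684e-01]]
```

View pics/w1.png

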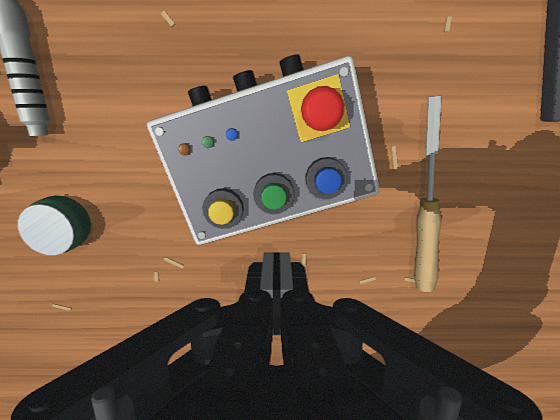

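The wrist view shows the key tops at yellow (220,212), green (273,196), blue (328,181), with red at (323,108).

```bash
python3 - <<'E'
from h import *
np.set_printoptions(precision=4,suppress=True)
d=np.load("w1.npz");T=np.eye(4);T[:3,:3]=d["R"];T[:3,3]=d["p"]
W=T@eyes.get_calibration("wrist")["hand_eye"]
im=cv2.imread("pics/w1.png");t=dict(Y=(352,266.5),G=(369.2,261.1),B=(386.7,255.5))
C={"Y":((20,120,90),(35,255,255)),"G":((40,90,50),(85,255,255)),"B":((100,130,60),(130,255,255))}
for k,(lo,hi) in C.items():
    a,c,b=blob(im,lo,hi,(195,150,350,235))[0]
    r=ray("wrist",*c,T=W);print(k,a,c,b,onz(r,.09),tri(ray("top",*t[k]),r))
E
```

```text
Y 489 [220.2 211.9] [208 199  26  26] [ 0.4373 -0.2132  0.09  ] (array([ 0.4369, -0.214 ,  0.0906]), np.float64(0.0008804790710306757))
G 541 [273.2 195.8] [261 183  26  27] [ 0.4536 -0.2653  0.09  ] (array([ 0.4525, -0.2661,  0.0874]), np.float64(0.0009567147999814961))
B 567 [327.5 180. ] [314 167  28  27] [ 0.4692 -0.317   0.09  ] (array([ 0.4683, -0.3188,  0.0869]), np.float64(0.0012496201209572354))
```

Converted, 0.147 m / 0.4 = 0.3675, 0.141 m / 0.4 = 0.3525.

Call:
{"name": "send_path", "arguments": {"motion": [[0, 0, 0, -0.0375, -0.135, 0, 0], [0, 0, 0, -0.0375, -0.135, 0.125, 0], [0, 0, 0, -0.0375, -0.135, 0.25, 0], [0, 0, 0, -0.0375, -0.135, 0.3125, 0], [0, 0, 0, -0.0375, -0.135, 0.34, 0], [0, 0, 0, -0.0375, -0.135, 0.3525, 0], [0, 0, 0, -0.0375, -0.135, 0.3625, 0], [0, 0, 0, -0.0375, -0.135, 0.3675, 0], [0, 0, 0, -0.0375, -0.135, 0.3675, 0]]}}

```text
t: 2.05
position: [0.4372, -0.2148, 0.104]
tool_rot: [[1.0, -0.001, 0.001], [-0.001, -1.0, -0.001], [0.001, 0.001, -1.0]]
wrist_force: [-3.0, -1.4, 4.3]
gripper_width: -0.003
grip_force: 2.1
```

Converted, 0.003 m / 0.4 = 0.0075, 0.002 m / 0.4 = 0.005.

Call:
{"name": "send_path", "arguments": {"motion": [[0, 0, 0, 0, 0, 0.005, 0], [0, 0, 0, 0, 0, 0.0075, 0], [0, 0, 0, 0, 0, 0.0075, 0]]}}

```text
t: 2.35
position: [0.4375, -0.2147, 0.1024]
tool_rot: [[1.0, -0.001, 0.002], [-0.001, -1.0, -0.001], [0.002, 0.001, -1.0]]
wrist_force: [-5.5, -1.1, 23.0]
gripper_width: -0.002
grip_force: 11.7
```

Yellow is bottomed (23 N). Green is next.

Converted, 0.052 m / 0.4 = 0.13, -0.035 m / 0.4 = -0.0875.

Call:
{"name": "send_path", "arguments": {"motion": [[0, 0, 0, 0, 0, -0.0875, 0], [0, 0, 0, 0.0388, 0.13, -0.0875, 0], [0, 0, 0, 0.0388, 0.13, -0.0875, 0], [0, 0, 0, 0.0388, 0.13, -0.045, 0], [0, 0, 0, 0.0388, 0.13, -0.025, 0], [0, 0, 0, 0.0388, 0.13, -0.0125, 0], [0, 0, 0, 0.0388, 0.13, -0.005, 0], [0, 0, 0, 0.0388, 0.13, -0.0025, 0], [0, 0, 0, 0.0388, 0.13, -0.0025, 0], [0, 0, 0, 0.0388, 0.13, -0.0025, 0]]}}

```text
t: 3.35
position: [0.4529, -0.2654, 0.1026]
tool_rot: [[1.0, 0.0, 0.001], [0.0, -1.0, 0.0], [0.001, -0.0, -1.0]]
wrist_force: [-3.6, 2.3, 14.5]
gripper_width: -0.002
grip_force: 7.4
```

Converted, 0.052 m / 0.4 = 0.13, -0.035 m / 0.4 = -0.0875.

Call:
{"name": "send_path", "arguments": {"motion": [[0, 0, 0, 0, 0, -0.0875, 0], [0, 0, 0, 0.0388, 0.13, -0.0875, 0], [0, 0, 0, 0.0388, 0.13, -0.0875, 0], [0, 0, 0, 0.0388, 0.13, -0.045, 0], [0, 0, 0, 0.0388, 0.13, -0.025, 0], [0, 0, 0, 0.0388, 0.13, -0.0125, 0], [0, 0, 0, 0.0388, 0.13, -0.005, 0], [0, 0, 0, 0.0388, 0.13, 0, 0], [0, 0, 0, 0.0388, 0.13, 0, 0], [0, 0, 0, 0.0388, 0.13, 0, 0]]}}

```text
t: 4.35
position: [0.4675, -0.3171, 0.1026]
tool_rot: [[1.0, 0.0, -0.001], [0.0, -1.0, 0.001], [-0.001, -0.001, -1.0]]
wrist_force: [-4.7, 2.5, 14.8]
gripper_width: 0.004
grip_force: 7.3
```

All three keys were pressed. I'll lift clear and move over the valve.

Call:
{"name": "send_path", "arguments": {"motion": [[0, 0, 0, 0, 0, -0.125, 0], [0, 0, 0, 0, 0, -0.25, 0], [0, 0, 0, 0.025, -0.1, -0.325, 0], [0, 0, 0, 0.05, -0.2, -0.4, 0], [0, 0, 0, 0.05, -0.3, -0.45, 0], [0, 0, 0, 0.075, -0.4125, -0.4925, 0], [0, 0, 0, 0.075, -0.5375, -0.4925, 0], [0, 0, 0, 0.075, -0.6625, -0.4925, 0.5], [0, 0, 0, 0.075, -0.7875, -0.4925, 1], [0, 0, 0, 0.075, -0.9125, -0.4925, 1]]}}

```text
t: 5.35
position: [0.4978, 0.0495, 0.2984]
tool_rot: [[1.0, 0.0, 0.001], [0.0, -1.0, 0.0], [0.001, -0.0, -1.0]]
wrist_force: [1.4, 0.4, 0.2]
gripper_width: 0.5
grip_force: 0.0
```

Call:
{"name": "send_path", "arguments": {"motion": [[0, 0, 0, 0, -0.125, 0, 1], [0, 0, 0, 0, -0.25, 0, 1], [0, 0, 0, 0, -0.325, 0, 1], [0, 0, 0, 0, -0.33, 0, 1], [0, 0, 0, 0, -0.33, 0, 1]]}}

```text
t: 5.85
position: [0.4979, 0.1799, 0.2979]
tool_rot: [[1.0, 0.002, -0.0], [0.002, -1.0, -0.0], [-0.0, 0.0, -1.0]]
wrist_force: [0.3, -0.7, 0.5]
gripper_width: 0.997
grip_force: 0.0
```

```bash
python3 - <<'E'
from h import *
s=manip.read_state();im=eyes.capture("wrist")[:,:,::-1];cv2.imwrite("pics/w2.png",im)
np.savez("w2.npz",p=s["position"],R=s["tool_rot"])
cv2.imwrite("pics/t2.png",eyes.capture("top")[:,:,::-1])
print(s["joint_pos"])
E
```

```text
[-0.43486713  0.40026078  0.04959727  1.79193372 -0.02338104  0.95018919
 -1.94431061]
```

View pics/w2.png

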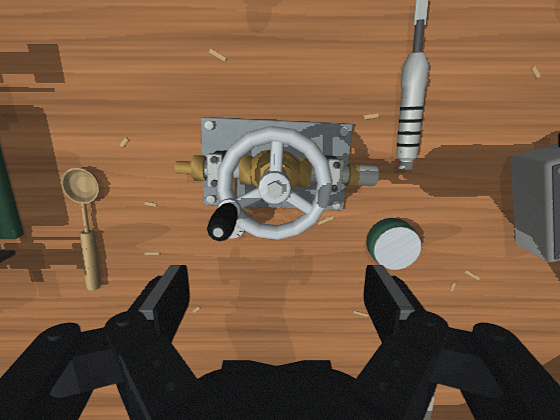

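The wrist view shows the handle top (pin) at (217,232), its foot near (233,214), and the hub at (275,187).

```bash
python3 - <<'E'
from h import *
np.set_printoptions(precision=4,suppress=True)
d=np.load("w2.npz");T=np.eye(4);T[:3,:3]=d["R"];T[:3,3]=d["p"]
W=T@eyes.get_calibration("wrist")["hand_eye"]
im=cv2.imread("pics/w2.png")
print(blob(im,(0,0,0),(180,255,50),(195,190,255,255))[:2])
rp=ray("wrist",217,232,T=W);rh=ray("wrist",275,187,T=W)
print("pin",onz(rp,.196),tri(rp,ray("top",200.7,248.3)))
print("hub",onz(rh,.146),tri(rh,ray("top",218.7,242.9)))
print("foot",onz(ray("wrist",235,212,T=W),.14))
# wheel rim ellipse fit: pale pixels
g=cv2.cvtColor(im,cv2.COLOR_BGR2HSV);m=cv2.inRange(g,(0,0,165),(180,40,255));m[:,:210]=0;m[:,340:]=0;m[:120]=0;m[245:]=0
n,l,s,c=cv2.connectedComponentsWithStats(m);i=1+np.argmax(s[1:,4]);print(s[i])
cs=max(cv2.findContours((l==i).astype(np.uint8),0,1)[0],key=cv2.contourArea);e=cv2.fitEllipse(cv2.convexHull(cs));print(e)
print("rim centre",onz(ray("wrist",*e[0],T=W),.135))
E
```

```text
[(716, array([223.2, 220.4]), array([207, 203,  31,  38]))]
pin [0.4854 0.2266 0.196 ] (array([0.4864, 0.2231, 0.1985]), np.float64(0.0028747669328266167))
hub [0.5102 0.1805 0.146 ] (array([0.5072, 0.1799, 0.1322]), np.float64(0.0007152327133558476))
foot [0.4837 0.2195 0.14  ]
[ 210  129  120   78 2271]
((266.00048828125, 175.3065185546875), (91.39497375488281, 120.61327362060547), 86.3197250366211)
rim centre [0.519  0.1891 0.135 ]
```

The handle is at about (0.485, 0.223), 51 mm from the hub at (0.508, 0.179), and the wheel is not creeping (angle still about 2.04). Its opening is therefore about 5.2 rad. I'll descend and grip.

Converted, 0.124 m / 0.4 = 0.31, -0.0435 m / 0.4 = -0.1088.

Call:
{"name": "send_path", "arguments": {"motion": [[0, 0, 0, -0.0325, -0.1088, 0.05, 1], [0, 0, 0, -0.0325, -0.1088, 0.175, 1], [0, 0, 0, -0.0325, -0.1088, 0.2625, 1], [0, 0, 0, -0.0325, -0.1088, 0.31, 1], [0, 0, 0, -0.0325, -0.1088, 0.31, 1]]}}

```text
t: 6.45
position: [0.4839, 0.2199, 0.1716]
tool_rot: [[1.0, -0.003, -0.005], [-0.003, -1.0, -0.004], [-0.005, 0.004, -1.0]]
wrist_force: [0.2, -0.6, 0.3]
gripper_width: 1.001
grip_force: 0.0
```

Call:
{"name": "send_path", "arguments": {"motion": [[0, 0, 0, 0, 0, 0, 0], [0, 0, 0, 0, 0, 0, 0], [0, 0, 0, 0, 0, 0, 0], [0, 0, 0, 0, 0, 0, 0], [0, 0, 0, 0, 0, 0, 0]]}}

```text
t: 6.95
position: [0.4864, 0.2257, 0.1758]
tool_rot: [[1.0, 0.001, 0.004], [0.001, -1.0, 0.005], [0.004, -0.005, -1.0]]
wrist_force: [-0.5, 5.4, 5.6]
gripper_width: 0.243
grip_force: 58.3
```

Gripped at 58 N. Next I compute the circle offsets, first clockwise.

```bash
cat > arc.py <<'E'
import sys,numpy as np
cx,cy,x0,y0,a0,st,n=map(float,sys.argv[1:8])   # centre, commanded start, start angle, step, rows
for i in range(1,int(n)+1):
    a=a0+st*i;print("%.3f %.3f"%(cx+.05*np.cos(a)-x0,-(cy+.05*np.sin(a)-y0)),end="; ")
E
python3 arc.py .508 .179 .486 .2245 2.02 -.3 10
```

```text
0.015 -0.004; 0.030 -0.004; 0.044 0.000; 0.056 0.009; 0.065 0.021; 0.071 0.035; 0.072 0.049; 0.068 0.064; 0.061 0.077; 0.050 0.087;
```

Converted, 0.065 m / 0.4 = 0.1625, 0.056 m / 0.4 = 0.14.

Call:
{"name": "send_path", "arguments": {"motion": [[0, 0, 0, 0.0375, -0.01, 0.0025, 0], [0, 0, 0, 0.075, -0.01, 0.0025, 0], [0, 0, 0, 0.11, 0, 0.0025, 0], [0, 0, 0, 0.14, 0.0225, 0.0025, 0], [0, 0, 0, 0.1625, 0.0525, 0.0025, 0]]}}

```text
t: 7.45
position: [0.5531, 0.2072, 0.1758]
tool_rot: [[1.0, 0.003, 0.007], [0.003, -1.0, 0.008], [0.007, -0.008, -1.0]]
wrist_force: [-0.2, 7.1, 7.8]
gripper_width: 0.243
grip_force: 58.9
```

Call:
{"name": "send_path", "arguments": {"motion": [[0, 0, 0, 0.015, 0.035, 0, 0], [0, 0, 0, 0.0175, 0.07, 0, 0], [0, 0, 0, 0.0075, 0.1075, 0, 0], [0, 0, 0, -0.01, 0.14, 0, 0], [0, 0, 0, -0.0375, 0.165, 0, 0]]}}

```text
t: 7.95
position: [0.5375, 0.1396, 0.1757]
tool_rot: [[1.0, 0.001, 0.007], [0.001, -1.0, 0.007], [0.007, -0.007, -1.0]]
wrist_force: [-0.9, 10.4, 10.2]
gripper_width: 0.242
grip_force: 59.2
```

```bash
python3 - <<'E'
import numpy as np
P=np.array([[.4864,.2257],[.5531,.2072],[.5375,.1396]])
s=np.linalg.solve(2*(P[1:]-P[0]),(P[1:]**2).sum(1)-(P[0]**2).sum());print(s,np.linalg.norm(P-s,axis=1),np.arctan2(*(P-s).T[::-1]))
E
python3 arc.py .508 .181 .536 .1375 -0.98 -.3 8
```

```text
[0.51006487 0.18153118] [0.05010899 0.05010899 0.05010899] [ 2.06265837  0.53781392 -0.99141162]
-0.014 0.004; -0.028 0.006; -0.043 0.004; -0.057 -0.002; -0.067 -0.013; -0.075 -0.026; -0.078 -0.040; -0.077 -0.055;
```

The fitted circle has a radius of 50.1 mm and its centre at (0.5101, 0.1815). I'll continue to the closed stop.

Converted, -0.075 m / 0.4 = -0.1875, -0.073 m / 0.4 = -0.1825.

Call:
{"name": "send_path", "arguments": {"motion": [[0, 0, 0, -0.035, 0.01, 0, 0], [0, 0, 0, -0.07, 0.015, 0, 0], [0, 0, 0, -0.1075, 0.01, 0, 0], [0, 0, 0, -0.14, -0.005, 0, 0], [0, 0, 0, -0.165, -0.0325, 0, 0], [0, 0, 0, -0.1825, -0.065, 0, 0], [0, 0, 0, -0.1875, -0.095, 0, 0], [0, 0, 0, -0.1875, -0.105, 0, 0], [0, 0, 0, -0.1875, -0.105, 0, 0]]}}

```text
t: 8.85
position: [0.4604, 0.1787, 0.1756]
tool_rot: [[1.0, 0.001, 0.002], [0.001, -1.0, 0.001], [0.002, -0.001, -1.0]]
wrist_force: [-5.7, -0.4, 19.9]
gripper_width: 0.245
grip_force: 60.5
```

Call:
{"name": "send_path", "arguments": {"motion": [[0, 0, 0, 0, -0.0075, 0, 0], [0, 0, 0, 0, -0.0075, 0, 0]]}}

```text
t: 9.05
position: [0.4603, 0.181, 0.1755]
tool_rot: [[1.0, 0.0, 0.001], [0.0, -1.0, 0.001], [0.001, -0.001, -1.0]]
wrist_force: [-4.5, -2.0, 20.4]
gripper_width: 0.243
grip_force: 60.5
```

Converted, -0.004 m / 0.4 = -0.01, 0.001 m / 0.4 = 0.0025.

Call:
{"name": "send_path", "arguments": {"motion": [[0, 0, 0, 0, -0.01, 0.0025, 0], [0, 0, 0, 0, -0.01, 0.0025, 0], [0, 0, 0, 0, -0.01, 0.0025, 0]]}}

```text
t: 9.35
position: [0.4604, 0.1841, 0.1754]
tool_rot: [[1.0, -0.001, 0.002], [-0.001, -1.0, 0.0], [0.002, -0.0, -1.0]]
wrist_force: [-7.1, -4.4, 30.1]
gripper_width: 0.241
grip_force: 61.6
```

Call:
{"name": "send_path", "arguments": {"motion": [[0, 0, 0, 0, -0.0075, 0, 0], [0, 0, 0, 0, -0.0075, 0, 0], [0, 0, 0, 0, -0.0075, 0, 0]]}}

```text
t: 9.65
position: [0.4603, 0.1843, 0.1754]
tool_rot: [[1.0, -0.003, 0.001], [-0.003, -1.0, -0.003], [0.001, 0.003, -1.0]]
wrist_force: [-6.3, -10.0, 32.6]
gripper_width: 0.241
grip_force: 61.9
```

The closed stop is reached: the tangential force rises with no further motion, at angle -3.195, which matches the stand yaw. Now I open it two turns in four half-turn commands.

```bash
python3 arc.py .509 .1805 .461 .1895 -3.195 .3142 10; echo; python3 arc.py 0 0 .04993 -.00265 -.053 .3142 10;echo; python3 arc.py 0 0 -.04993 .00265 -3.195 .3142 10
```

```text
-0.000 0.022; 0.006 0.036; 0.016 0.048; 0.030 0.056; 0.045 0.059; 0.061 0.057; 0.075 0.051; 0.087 0.040; 0.095 0.027; 0.098 0.012; 
-0.002 -0.016; -0.008 -0.030; -0.018 -0.041; -0.032 -0.049; -0.047 -0.053; -0.063 -0.051; -0.077 -0.045; -0.089 -0.034; -0.097 -0.021; -0.100 -0.005; 
0.002 0.016; 0.008 0.030; 0.018 0.041; 0.032 0.049; 0.047 0.053; 0.063 0.051; 0.077 0.045; 0.089 0.034; 0.097 0.021; 0.100 0.005;
```

Converted, 0.098 m / 0.4 = 0.245, 0.095 m / 0.4 = 0.2375.

Call:
{"name": "send_path", "arguments": {"motion": [[0, 0, 0, 0, 0.055, -0.005, 0], [0, 0, 0, 0.015, 0.09, -0.005, 0], [0, 0, 0, 0.04, 0.12, -0.005, 0], [0, 0, 0, 0.075, 0.14, -0.005, 0], [0, 0, 0, 0.1125, 0.1475, -0.005, 0], [0, 0, 0, 0.1525, 0.1425, -0.005, 0], [0, 0, 0, 0.1875, 0.1275, -0.005, 0], [0, 0, 0, 0.2175, 0.1, -0.005, 0], [0, 0, 0, 0.2375, 0.0675, -0.005, 0], [0, 0, 0, 0.245, 0.03, -0.005, 0]]}}

```text
t: 10.65
position: [0.5595, 0.1731, 0.1757]
tool_rot: [[1.0, -0.002, 0.002], [-0.002, -1.0, -0.003], [0.002, 0.003, -1.0]]
wrist_force: [-1.1, -6.8, 9.2]
gripper_width: 0.241
grip_force: 62.2
```

Converted, -0.1 m / 0.4 = -0.25, -0.097 m / 0.4 = -0.2425.

Call:
{"name": "send_path", "arguments": {"motion": [[0, 0, 0, -0.005, -0.04, 0, 0], [0, 0, 0, -0.02, -0.075, 0, 0], [0, 0, 0, -0.045, -0.1025, 0, 0], [0, 0, 0, -0.08, -0.1225, 0, 0], [0, 0, 0, -0.1175, -0.1325, 0, 0], [0, 0, 0, -0.1575, -0.1275, 0, 0], [0, 0, 0, -0.1925, -0.1125, 0, 0], [0, 0, 0, -0.2225, -0.085, 0, 0], [0, 0, 0, -0.2425, -0.0525, 0, 0], [0, 0, 0, -0.25, -0.0125, 0, 0]]}}

```text
t: 11.65
position: [0.4602, 0.1848, 0.1758]
tool_rot: [[1.0, 0.003, 0.007], [0.003, -1.0, 0.006], [0.007, -0.006, -1.0]]
wrist_force: [3.8, 8.1, 1.4]
gripper_width: 0.241
grip_force: 61.2
```

One turn is done. Now the second.

Converted, 0.1 m / 0.4 = 0.25, 0.097 m / 0.4 = 0.2425.

Call:
{"name": "send_path", "arguments": {"motion": [[0, 0, 0, 0.005, 0.04, 0, 0], [0, 0, 0, 0.02, 0.075, 0, 0], [0, 0, 0, 0.045, 0.1025, 0, 0], [0, 0, 0, 0.08, 0.1225, 0, 0], [0, 0, 0, 0.1175, 0.1325, 0, 0], [0, 0, 0, 0.1575, 0.1275, 0, 0], [0, 0, 0, 0.1925, 0.1125, 0, 0], [0, 0, 0, 0.2225, 0.085, 0, 0], [0, 0, 0, 0.2425, 0.0525, 0, 0], [0, 0, 0, 0.25, 0.0125, 0, 0]]}}

```text
t: 12.65
position: [0.5593, 0.1723, 0.1757]
tool_rot: [[1.0, -0.003, 0.001], [-0.003, -1.0, -0.004], [0.001, 0.004, -1.0]]
wrist_force: [-1.5, -8.7, 9.5]
gripper_width: 0.241
grip_force: 62.2
```

Call:
{"name": "send_path", "arguments": {"motion": [[0, 0, 0, -0.005, -0.04, 0, 0], [0, 0, 0, -0.02, -0.075, 0, 0], [0, 0, 0, -0.045, -0.1025, 0, 0], [0, 0, 0, -0.08, -0.1225, 0, 0], [0, 0, 0, -0.1175, -0.1325, 0, 0]]}}

```text
t: 13.15
position: [0.517, 0.2312, 0.1759]
tool_rot: [[1.0, -0.0, 0.013], [-0.0, -1.0, 0.005], [0.013, -0.005, -1.0]]
wrist_force: [9.4, 1.3, -2.1]
gripper_width: 0.24
grip_force: 61.0
```

Converted, -0.053 m / 0.4 = -0.1325, -0.05 m / 0.4 = -0.125.

Call:
{"name": "send_path", "arguments": {"motion": [[0, 0, 0, -0.04, 0.005, 0, 0], [0, 0, 0, -0.075, 0.02, 0, 0], [0, 0, 0, -0.105, 0.0475, 0, 0], [0, 0, 0, -0.125, 0.08, 0, 0], [0, 0, 0, -0.1325, 0.12, 0, 0], [0, 0, 0, -0.1325, 0.12, 0, 0], [0, 0, 0, -0.1325, 0.12, 0, 0], [0, 0, 0, -0.1325, 0.12, 0, 0]]}}

```text
t: 13.95
position: [0.4601, 0.1816, 0.1757]
tool_rot: [[1.0, -0.0, 0.004], [-0.0, -1.0, 0.002], [0.004, -0.002, -1.0]]
wrist_force: [0.7, 0.5, 9.5]
gripper_width: 0.243
grip_force: 62.1
```

```bash
python3 - <<'E'
from h import *
s=manip.read_state();cv2.imwrite("pics/w3.png",eyes.capture("wrist")[:,:,::-1]);a=eyes.capture("side")[200:340,240:380,::-1];cv2.imwrite("pics/s3.png",cv2.resize(a,None,fx=4,fy=4))
E
```

```text
(no output)
```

View pics/s3.png

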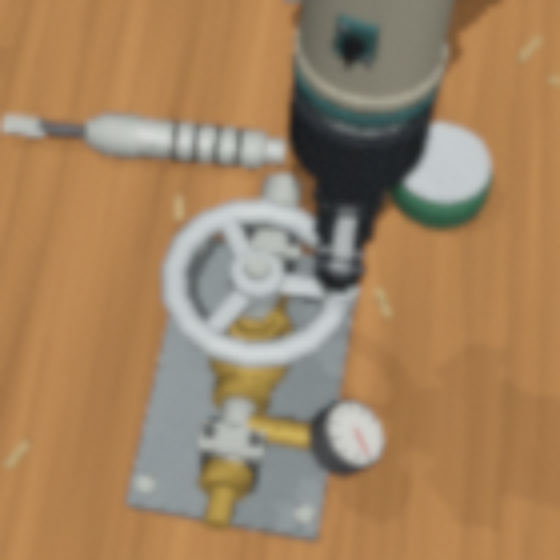

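View pics/w3.png

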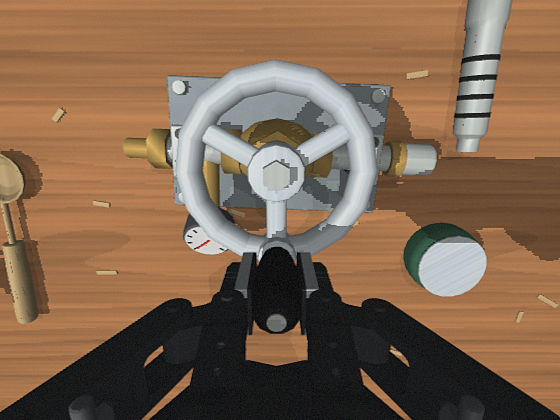

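The handle is between the pads with its spoke pointing to -x (spoke column 277, hub (277,172)), as at the closed stop. The opening is about 12.57+0.05 rad. I'll check that it stays still, then hand in.

Call:
{"name": "send_path", "arguments": {"motion": [[0, 0, 0, 0, 0, 0, 0], [0, 0, 0, 0, 0, 0, 0], [0, 0, 0, 0, 0, 0, 0], [0, 0, 0, 0, 0, 0, 0], [0, 0, 0, 0, 0, 0, 0]]}}

```text
t: 14.55
position: [0.4601, 0.1816, 0.1757]
tool_rot: [[1.0, -0.0, 0.004], [-0.0, -1.0, 0.002], [0.004, -0.002, -1.0]]
wrist_force: [0.8, 0.1, 9.3]
gripper_width: 0.242
grip_force: 62.1
```

```bash
python3 -c "
from plant import manip, eyes
print(manip.close_job())"
```

```text
the job is handed in; nothing more can be done
None
```

I pressed yellow, green and blue in order, cranked the wheel to its closed stop, opened it two turns (about 12.6 rad by my estimate), and handed the job in at about 14.6 s with the wheel still and the handle gripped at 62 N; no verdict was returned.

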